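# Extend a telescoping brush handle in its bench cradle

### The arm

A 6-joint arm with a two-finger parallel gripper is mounted at the origin on the work surface. World frame = base frame: x ahead of the robot, y to its left, z up, the work surface at z = 0. Lengths are in mm, angles in rad, forces in N, time in s.
With the tool pointing down it reaches from about 400 to 925 mm from the base axis. Payload 12.5 kg.
Tool frame: the origin (TCP) lies between the finger pads; the fingertips stand 14 mm ahead of it and the grasp point (between the pads) lies 5 mm behind it; z points along the fingers, y is the direction in which the jaws open and shut (so a half turn about z gives the same grasp; the last joint's range is limited). The gripper opens to 95 mm and grips with 3 to 60 N. Pads are 20 mm wide; open, the fingers measure 119 mm over their backs; the gripper's body (75 mm by 180 mm) begins 59 mm behind the grasp point.
Start: joints at [-1.386, 0.491, 1.559, -0, 1.092, -0.106], TCP at [179.222, -598.769, 228.661] pointing down, gripper open.
Joint ranges: [-3.1, 3.1], [-0.84, 2.19], [0.05, 2.79], [-1.13, 4.28], [0.06, 2.93], [-2.69, 2.69]. Speed limits (rad/s): [2.22, 2.22, 2.79, 3.14, 3.14, 3.14].

### API

Orientations are given as [roll, pitch, yaw] about the fixed x, y, z axes, in that order (R = Rz(yaw) Ry(pitch) Rx(roll)).
In Python, from workcell import monitor, cams, order gives the robot as it stands.
- The arm moves only by the shell command python3 -m creep 'ROWS' [OPENING]. ROWS is JSON, a list of rows, each a list of 2 entries, a list of its own where there are three numbers: the shift along the tool's x, y, z in m, then the turn, a rotation vector about the tool's x, y, z in rad. A call has exactly 10 rows; each row shifts and turns the commanded pose from where the row before left it, along the tool's axes as they then stand; what a row does not reach is not made up. A row lasts 1/10 s, in which the tool goes at most 50 mm and 8.59 degrees, less where a joint would pass 70% of its speed; a pose out of reach is approached as far as the arm can. A call with a gripper value outside its range is refused whole. OPENING is the closure, from -1 (fully open) to 1 (shut), set as the call begins (- or left out, the last holds). The fingers move at their own pace and stop on an object; the grip force is fixed at half the most. Time passes only in rows, so rows that do not move let the fingers close, or fill a call up. It gives the time, the measured TCP pose, the force and the opening at its end, in the units of the state.
- monitor.get_obs(): the state, without advancing time (a new reading comes with each control period).
- cams.snapshot(name): name is "scene" or "top" or "wrist"; returns (picture, depth): 400x640x3 uint8, red, green, blue; 400x640 float32, mm along the optical axis (not along the pixel's ray), 0 where there is no reading.
- cams.camera_info(name): a dict with "K" (3x3 intrinsics, pixels), "k1" (the pictures are not rectified: a ray, as slopes to the right and down, at radius r is drawn at 1 + k1 r^2 times it, then the intrinsics apply), "R" (3x3) and "t" (3): a world point X has camera coordinates R X + t. Camera axes: x right, y down, z forward; pixel columns grow to the right and rows downward; lengths in mm; the calibration is good to about 2 mm. A picture is of the moment at which its call begins: read the wrist's pose just before it. camera_info takes no time and is no camera call; for the wrist camera it gives the pose at the moment of the call.
- order.job_done(): hands the job in, once; it reports no verdict.
Trained networks look in the newest picture that a camera, given by its name, has taken for a name from the list of things; names that differ only in an ending like _2 or _b are one class to them, and where a whole thing is asked for, a point or a joint stands for the part that bears it (a point fixed in the world has none). Each returns a list of dicts, best first, with "p" (0 to 1); they miss things now and then, are a little off and sometimes report something else, mostly with a low value. They report only what shows in the picture. A call takes as long as a camera call. They do not tell look-alikes from the thing itself.
- cams.trace(camera, name): "mask" (400x640 bool, what is visible of it) and "location" ([row, column] in pixels, amid what is visible of it).
The state is a dict: "time_s": time; "joint_pos": joint angles; "dq": joint speeds; "joint_efforts": joint torques, N m; "position": TCP position; "orientation": TCP orientation; "ft_force": force on the tool from outside, world axes, zero at the start; "torque": the same for the moment, N m; "grip_width": opening from 0.0 (shut) to 1.0 (fully open).
Only numpy, scipy, OpenCV 4.12 (cv2) and the standard library are available. Lean on these libraries where they do the work, as an engineer would, in place of code of your own. Each camera call takes 0.05 s, during which the arm holds its last target. There are 200 camera calls.

### The job

Lay the yellow telescoping brush handle flat and square in the pocket of the blue bench cradle, its shaft out through the slotted end, setting it down rather than dropping it. Then press its red release button fully down, take the black collar and pull the shaft straight out past its first stop to its second stop, fully extended. Finish while still holding the collar there, because the shaft springs back if let go; the handle must stay fully seated in the cradle and the products around it must stay where they stand.

Things in the scene. Friction and masses are not known exactly. Their poses are not given: they have to be found in the camera images.
- handle: Loose: yellow housing 130 x 40 x 44 mm (x, y, z), black ribs on the sides, 0.5 to 0.75 kg in all. Origin: centre of the housing's underside; x towards the shaft, z up. Balance about 17 mm ahead of it. From the front face, 26 mm up: steel sleeve 20 mm across, rod 13 mm across, black collar, brass thread ending 153 mm from the origin retracted. Red button on top, 35 mm behind the origin.
- cradle: Cradle fixed to the table: plate 210 x 110 x 6 mm, blue pocket 136 x 46 mm inside (3 mm play all round). Origin: centre of the plate's underside; x towards the slotted end (pull direction), z up. Side and rear walls: 10 mm upright above the pocket floor, then flared 45 degrees out to 20 mm. Front: two posts 28 mm tall, 68 to 77 mm from the centre, 30 mm slot between them for the shaft.
- pocket_floor (a point): Centre of the pocket's floor, 6 mm above the table, axes as the cradle's; a seated handle has its origin here.
- collar_mid (a point): Centre of the black square collar on the rod's end, 40 mm long (handle x), 26 mm wide (handle y), 30 mm tall, with thin orange bands. Retracted it lies 115 mm ahead of the handle's origin and 26 mm above its underside; it travels with the rod.
- button_top (a point): Centre of the top of the red release button, 20 mm across, 9 mm proud of the housing's top (53 mm above its underside) when up.
- release (a joint): Release button: 0 up, 0.006 m fully down. It has no spring: it needs about 4 N to move and stays down once pressed. The shaft is locked while it is up.
- rod (a joint): Rod out of the sleeve: 0 retracted, 0.05 m at its stop (the first stop of the shaft). Spring 2 to 3 N draws it back in.
- sleeve (a joint): Sleeve out of the housing: 0 retracted, 0.05 m at its stop (with the rod out, the second and last stop: collar 100 mm from where it was). It follows once the rod has reached its stop. Spring 5 to 6 N draws it back in.
- spray_bottle: Bystander, leave alone: white trigger spray bottle with a green head, 68 mm wide, 178 mm tall. Origin: centre of its underside.
- polish_bottle: Bystander, leave alone: orange bottle with a black cap, 56 mm wide, 150 mm tall. Origin: centre of its underside.
- wax_tin: Bystander, leave alone: flat blue tin, 80 mm wide, 32 mm tall. Origin: centre of its underside.
- shine_can: Bystander, leave alone: red can, 52 mm wide, 130 mm tall. Origin: centre of its underside.
- clay_jar: Bystander, leave alone: yellow jar with a white lid, 68 mm wide, 60 mm tall. Origin: centre of its underside.
- applicator: Bystander, leave alone: green polishing puck with a knob, 72 mm wide, 36 mm tall. Origin: centre of its underside.
Things that resemble listed ones, but are neither listed nor needed, are in the scene too. Of the things shaped like the handle, the yellow one is meant.

How it is judged (in metres and radians):
On the way, in this order (a step that is already met when the one before it is completed fails the run):
1. handle seated flat and square in the pocket, shaft through the slotted end, button not yet pressed (x of handle in the frame of pocket_floor between -0.006 and 0.006 m and y of handle in the frame of pocket_floor between -0.006 and 0.006 m and z of handle in the frame of pocket_floor below 0.003 m and angle between handle's own z axis and vertical below 0.05 rad and angle between the x axis of handle and the x axis of cradle, either way round below 0.07 rad and x of collar_mid in the frame of pocket_floor above 0.09 m and value of joint release below 0.003 m), for 0.2 s.
2. release button pressed down (value of joint release above 0.0045 m), for 0.1 s.
At the end, for the whole second after the job is handed in: The handle is seated in the pocket (underside within 3 mm of the floor, centred within 6 mm, level within 0.05 rad, square within 0.07 rad, shaft end at the slot), rod and sleeve are each out more than 44 of 50 mm, and the fingers are still holding the shaft there against its spring (x of handle in the frame of pocket_floor between -0.006 and 0.006 m and y of handle in the frame of pocket_floor between -0.006 and 0.006 m and z of handle in the frame of pocket_floor below 0.003 m and angle between handle's own z axis and vertical below 0.05 rad and angle between the x axis of handle and the x axis of cradle, either way round below 0.07 rad and x of collar_mid in the frame of pocket_floor above 0.09 m and value of joint each of rod, sleeve above 0.044 m and contact force between the fingers and handle above 1 N and linear speed of handle below 0.02 m/s); the arm keeps its last pose, push and grip.
It fails at once if the handle is let go in the air (height (world z) of handle above 0.06 m and contact force between the fingers and handle below 0.05 N).
It fails at once if a product around the work is pushed more than 3 cm or knocked over (distance of any of spray_bottle, polish_bottle, wax_tin, shine_can, clay_jar, applicator from where it was at the start of the episode above 0.03 m or angle between any of spray_bottle, polish_bottle, wax_tin, shine_can, clay_jar, applicator's own z axis and vertical above 0.5 rad).
It also fails if it takes over 59 s, if anything falls off the work surface, if the arm or the gripper's body presses on something with over 40 N, if the wrist force passes 120 N, or if a joint passes its speed limit or range.

## Working session

There is one attempt and no reset: what is moved stays moved. The work goes in short steps, Python scripts to look and compute and a shell command to move; the robot and the scene stay as the last step left them, time stands still between calls to the robot, and variables do not carry over. Pictures are saved under pics/ and viewed, about 8 in all and at most 12, crops included, and the job is handed in when it is done.

```bash
ls; mkdir -p pics; cat > h.py <<'E'
import numpy as np, cv2, json
from workcell import monitor, cams, order
def snap(n,f=None):
    im,d=cams.snapshot(n)
    if f: cv2.imwrite('pics/'+f,im[:,:,::-1])
    return im,d,cams.camera_info(n)
def world(ci,d,rows,cols):
    K=np.array(ci['K']);R=np.array(ci['R']);t=np.array(ci['t']).ravel()
    rows=np.atleast_1d(rows).astype(float);cols=np.atleast_1d(cols).astype(float)
    uv=np.stack([cols,rows],-1)[:,None]
    s=cv2.undistortPoints(uv,K,np.array([ci['k1'],0,0,0.]))[:,0]
    z=d[rows.astype(int),cols.astype(int)]
    P=np.c_[s,np.ones(len(s))]*z[:,None]
    return ((P-t)@R)[z>0]
def project(ci,X):
    R=np.array(ci['R']);t=np.array(ci['t']).ravel()
    return cv2.projectPoints(np.atleast_2d(X).astype(float),cv2.Rodrigues(R)[0],t,np.array(ci['K']),np.array([ci['k1'],0,0,0.]))[0][:,0]
E
python3 - <<'E'
from h import *
np.set_printoptions(precision=1,suppress=True)
for n in ['scene','top']:
    im,d,ci=snap(n,n+'0.png')
    print(n,ci)
    for k in ['handle','cradle','collar_mid','button_top','spray_bottle','polish_bottle','wax_tin','shine_can','clay_jar','applicator']:
        for r in cams.trace(n,k)[:3]:
            rr,cc=np.nonzero(r['mask']); P=world(ci,d,rr,cc)
            print(k,round(r['p'],2),np.array(r['location']),len(rr),np.median(P,0),P.min(0),P.max(0))
print(monitor.get_obs())
E
```

```text
pics
scene {'K': array([[437.9,   0. , 321.3],
       [  0. , 437.9, 202.4],
       [  0. ,   0. ,   1. ]]), 'k1': -0.08031394412009801, 'R': array([[-0.7,  0.7, -0. ],
       [ 0.5,  0.5, -0.7],
       [-0.5, -0.5, -0.7]]), 't': array([ 341.1, -187.3, 1715.6])}
handle 0.77 [223.9 266. ] 711 [664.2 -29.1  39.5] [ 608.7 -132.7   -6.5] [687.3  84.9  55.8]
handle 0.74 [216.1 418.5] 760 [256.8 253.9  37.9] [118.4 201.   -5.5] [370.1 294.4  54.1]
handle 0.6 [157.5 303. ] 520 [ 344.6 -236.9   36.3] [ 270.  -423.6   -7.2] [ 370.2 -165.7   54.6]
cradle 0.65 [205.1 311.2] 1424 [467.2 -33.1   5.3] [ 397.7 -154.5   -4.3] [522.8  66.6  37.8]
cradle 0.6 [173.4 241. ] 319 [ 563.1 -329.8   27.4] [ 523.9 -382.2   -1.7] [ 595.3 -300.2   38.6]
collar_mid 0.66 [244.1 278.9] 166 [676.2  54.   34.7] [656.7   5.9  12. ] [687.2  83.6  44.2]
collar_mid 0.63 [221.8 392. ] 195 [342.8 219.4  31.8] [282.8 178.2  -3.6] [375.1 233.   42.9]
collar_mid 0.57 [142.2 287.9] 98 [ 321.7 -345.2   31.9] [ 264.9 -423.6   -7.2] [ 340.9 -306.    42.4]
spray_bottle 0.61 [305. 337.] 1296 [727.3 365.  113.7] [616.1 257.8  -3.7]
[... 2174 characters left out ...]
147.    -7.2] [518.   67.3  41.8]
clay_jar 0.21 [187.8 423.4] 405 [ 547.9 -340.1   30.2] [ 510.8 -386.8   -8.5] [ 594.4 -302.8   45. ]
applicator 0.54 [182.2 228.1] 358 [565.6 345.8  16.6] [533.4 311.  -11.1] [607.7 389.6  43.8]
applicator 0.54 [155.4 342.6] 590 [646.9 -48.   42. ] [ 613.1 -129.1   -6. ] [678.6  84.9  65.1]
{'time_s': 1.1, 'joint_pos': array([-1.4,  0.5,  1.6, -0. ,  1.1, -0.1]), 'dq': array([ 0., -0., -0., -0.,  0., -0.]), 'joint_efforts': array([  0. , -61.2, -25.8,   0.1,   0. ,  -0. ]), 'position': array([ 179.2, -598.8,  228.7]), 'orientation': array([3.1, 0. , 0.3]), 'ft_force': array([0.2, 0.3, 0.4]), 'torque': array([-0., -0.,  0.]), 'grip_width': 0.9990552137779938}
```

```bash
python3 - <<'E'
import cv2,numpy as np
a=cv2.imread('pics/scene0.png');b=cv2.imread('pics/top0.png')
print(a.shape,b.shape)
cv2.imwrite('pics/both.png',cv2.resize(np.vstack([a,b]),(480,600),interpolation=cv2.INTER_AREA))
E
```

```text
(400, 640, 3) (400, 640, 3)
```

View pics/top0.png

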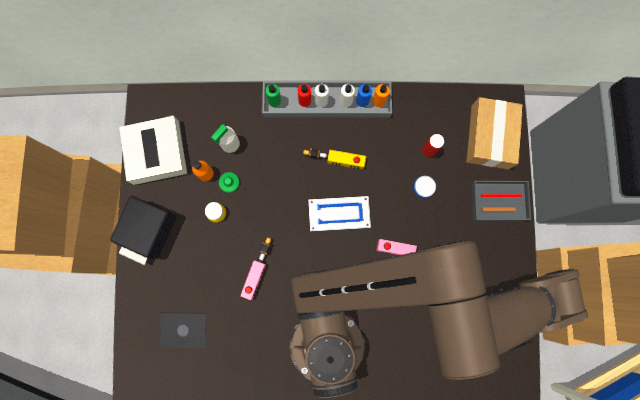

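View pics/scene0.png

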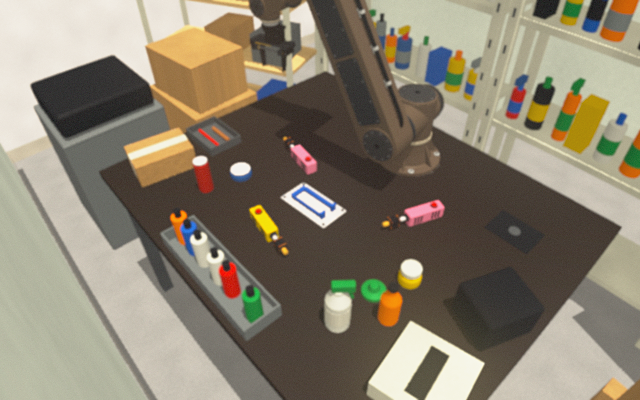

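The top view shows three candidates: pink at (255,272), pink at (396,247) and yellow at (346,158). Only the yellow one matches the description. Next I'll enlarge it and the cradle and measure both.

```bash
python3 - <<'E'
from h import *
np.set_printoptions(precision=3,suppress=True)
im,d,ci=snap('top')
a=im[138:238,290:390,::-1]
cv2.imwrite('pics/crop1.png',cv2.resize(a,None,fx=6,fy=6,interpolation=cv2.INTER_CUBIC)[:600])
hsv=cv2.cvtColor(im,cv2.COLOR_RGB2HSV)
def fit(m,name,zlo,zhi):
    r,c=np.nonzero(m);P=world(ci,d,r,c);P=P[(P[:,2]>zlo)&(P[:,2]<zhi)]
    rc=cv2.minAreaRect(P[:,:2].astype(np.float32)); print(name,len(P),rc,P[:,2].mean(),P[:,:2].mean(0))
W=np.zeros(im.shape[:2],bool);W[135:240,285:395]=1
H,S,V=[hsv[...,i].astype(int) for i in range(3)]
fit(W&(abs(H-28)<6)&(S>150)&(V>120),'yellow',20,80)
fit(W&(H>100)&(H<130)&(S>120),'blue',0,80)
fit(W&(S<60)&(V>150)&(np.arange(400)[:,None]>190),'plate',-20,50)
fit(W&((H<5)|(H>174))&(S>150)&(V>100),'red',0,80)
E
```

```text
yellow 398 ((654.35400390625, -26.42498016357422), (212.2584228515625, 41.27350997924805), 78.23441314697266) 42.29399259512195 [644.483 -60.299]
blue 268 ((455.8933410644531, -43.65587615966797), (65.73455047607422, 155.9281768798828), 3.224771022796631) 20.246575225826714 [458.788 -50.014]
plate 1582 ((456.786376953125, -42.037559509277344), (112.8056411743164, 213.4100341796875), 3.31392765045166) 6.870275419721352 [455.299 -39.829]
red 24 ((639.3947143554688, -101.20206451416016), (17.0270938873291, 17.772663116455078), 47.54374694824219) 51.85990417451794 [ 638.365 -101.456]
```

View pics/crop1.png

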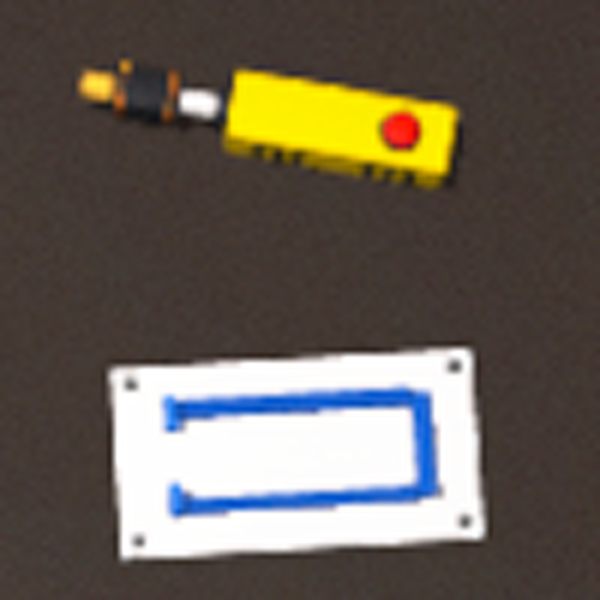

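The crop confirms the yellow handle: button at crop (400,130), shaft to the left (+y). The cradle's slotted end is also on the left, at (172,450). Now I'll work out the approach.

```bash
cat >> h.py <<'E'
from scipy.spatial.transform import Rotation as Ro
def go(x,y,z,yaw,show=True):
    o=monitor.get_obs();Rt=Ro.from_euler('xyz',o['orientation']);G=Ro.from_euler('xyz',[np.pi,0,yaw])
    s=Rt.inv().apply(np.array([x,y,z])-o['position'])
    r=(Rt.inv()*G).as_rotvec()
    print('t',round(o['time_s'],2),'pos',o['position'].round(1),'rpy',o['orientation'].round(4),'F',o['ft_force'].round(1),'grip',round(o['grip_width'],3))
    print('shift in current tool frame mm',s.round(1),'rotvec',r.round(4),'then-shift after turn',G.inv().apply(np.array([x,y,z])-o['position']).round(1))
E
python3 -c "
from h import *
go(650,-50,210,1.365)"
```

```text
t 1.15 pos [ 179.3 -598.8  228.7] rpy [ 3.1415 -0.      0.2909] F [-0.3 -0.3 -0.6] grip 1.004
shift in current tool frame mm [ 608.3 -390.7   18.6] rotvec [ 1.0000e-04  0.0000e+00 -1.0741e+00] then-shift after turn [633.4 348.7  18.7]
```

```bash
python3 -m creep '[[[0.038,-0.0244,0.001],[0,0,0]],[[0.038,-0.0244,0.001],[0,0,0]],[[0.038,-0.0244,0.001],[0,0,0]],[[0.038,-0.0244,0.001],[0,0,0]],[[0.038,-0.0244,0.001],[0,0,0]],[[0.038,-0.0244,0.001],[0,0,0]],[[0.038,-0.0244,0.001],[0,0,0]],[[0.038,-0.0244,0.001],[0,0,0]],[[0.038,-0.0244,0.001],[0,0,0]],[[0.038,-0.0244,0.001],[0,0,0]]]' -1
python3 -m creep '[[[0.038,-0.0244,0.001],[0,0,0]],[[0.038,-0.0244,0.001],[0,0,0]],[[0.038,-0.0244,0.001],[0,0,0]],[[0.038,-0.0244,0.001],[0,0,0]],[[0.038,-0.0244,0.001],[0,0,0]],[[0.038,-0.0244,0.001],[0,0,0]],[[0,0,0],[0,0,-0.14]],[[0,0,0],[0,0,-0.14]],[[0,0,0],[0,0,-0.14]],[[0,0,0],[0,0,-0.14]]]'
python3 -m creep '[[[0,0,0],[0,0,-0.14]],[[0,0,0],[0,0,-0.14]],[[0,0,0],[0,0,-0.14]],[[0,0,0],[0,0,-0.094]],[[0,0,0],[0,0,0]],[[0,0,0],[0,0,0]],[[0,0,0],[0,0,0]],[[0,0,0],[0,0,0]],[[0,0,0],[0,0,0]],[[0,0,0],[0,0,0]]]'
python3 - <<'E'
from h import *
go(650,-50,210,1.365)
im,d,ci=snap('wrist','w1.png')
hsv=cv2.cvtColor(im,cv2.COLOR_RGB2HSV);H,S,V=[hsv[...,i].astype(int) for i in range(3)]
def fit(m,name,zlo,zhi):
    r,c=np.nonzero(m);P=world(ci,d,r,c);P=P[(P[:,2]>zlo)&(P[:,2]<zhi)]
    if len(P)>5: rc=cv2.minAreaRect(P[:,:2].astype(np.float32)); print(name,len(P),rc,np.median(P[:,2]),P[:,:2].mean(0))
fit((abs(H-28)<6)&(S>150)&(V>80),'yellow top',40,48)
fit(((H<5)|(H>174))&(S>150)&(V>80),'red',48,60)
fit((H>100)&(H<130)&(S>120),'blue',0,80)
E
```

```text
time_s: 2.15
position: [474.3, -254.5, 218.8]
orientation: [3.141, -0.0, 0.291]
ft_force: [0.7, -0.0, 0.0]
grip_width: 0.998
time_s: 3.15
position: [649.8, -50.2, 212.5]
orientation: [-3.141, 0.0, 0.857]
ft_force: [1.1, -0.6, 0.3]
grip_width: 1.001
time_s: 4.15
position: [649.8, -50.4, 212.7]
orientation: [3.141, 0.0, 1.364]
ft_force: [1.1, 0.9, 0.9]
grip_width: 1.005
t 4.15 pos [649.8 -50.4 212.7] rpy [3.1415e+00 1.0000e-04 1.3644e+00] F [1.1 0.9 0.9] grip 1.005
shift in current tool frame mm [0.5 0.1 2.7] rotvec [ 0.0001  0.0001 -0.0006] then-shift after turn [0.5 0.1 2.7]
yellow top 3245 ((647.1157836914062, -66.00177764892578), (128.49229431152344, 39.80069351196289), 79.78521728515625) 44.99459311435033 [648.39172921 -58.79908059]
red 469 ((756.5767822265625, -14.717002868652344), (304.02001953125, 41.47438049316406), 41.52836990356445) 54.16177267442843 [783.36662357  19.02466469]
blue 3019 ((636.142333984375, -52.40673828125), (150.3614501953125, 498.02606201171875), 84.6974868774414) 25.290559177240702 [642.00296387 -65.76345965]
```

View pics/w1.png

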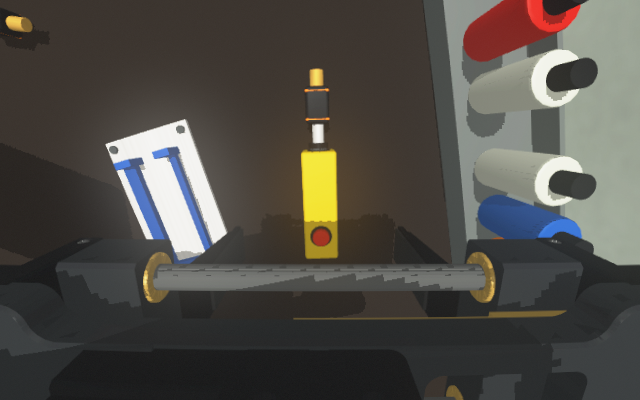

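The wrist view shows the handle centred at (320,205), aligned with the tool, and the cradle at (170,190). I'll descend and grip 17 mm ahead of the origin.

```bash
python3 -m creep '[[[0.001,0,0.0175],[0,0,-0.028]],[[0,0,0.0175],[0,0,0]],[[0,0,0.0175],[0,0,0]],[[0,0,0.0175],[0,0,0]],[[0,0,0.0175],[0,0,0]],[[0,0,0.0175],[0,0,0]],[[0,0,0.0175],[0,0,0]],[[0,0,0.0175],[0,0,0]],[[0,0,0.0175],[0,0,0]],[[0,0,0.0171],[0,0,0]]]' -1
python3 -m creep '[[[0,0,0],[0,0,0]],[[0,0,0],[0,0,0]],[[0,0,0],[0,0,0]],[[0,0,0],[0,0,0]],[[0,0,0],[0,0,0]],[[0,0,0],[0,0,0]],[[0,0,0],[0,0,0]],[[0,0,0],[0,0,0]],[[0,0,0],[0,0,0]],[[0,0,0],[0,0,0]]]' 1
```

```text
time_s: 5.2
position: [650.1, -49.5, 37.3]
orientation: [3.141, 0.0, 1.393]
ft_force: [0.1, 0.9, -0.4]
grip_width: 0.998
time_s: 6.2
position: [650.1, -49.5, 38.2]
orientation: [3.141, 0.0, 1.393]
ft_force: [1.4, 0.1, 1.5]
grip_width: 0.42
```

```bash
python3 -m creep '[[[0,0,-0.008],[0,0,0]],[[0,0,-0.016],[0,0,0]],[[0,0,-0.018],[0,0,0]],[[0,0,-0.018],[0,0,0]],[[0,0,-0.018],[0,0,0]],[[0,0,-0.018],[0,0,0]],[[0,0,-0.018],[0,0,0]],[[0,0,-0.018],[0,0,0]],[[0,0,-0.018],[0,0,0]],[[0,0,0],[0,0,0]]]'
python3 -c "
from h import *
go(540,-130,188,1.629)"
```

```text
time_s: 7.2
position: [650.6, -49.5, 191.2]
orientation: [3.137, 0.0, 1.393]
ft_force: [0.9, -0.0, -6.2]
grip_width: 0.418
t 7.2 pos [650.6 -49.5 191.2] rpy [3.1374 0.     1.3928] F [ 0.9 -0.  -6.2] grip 0.418
shift in current tool frame mm [-98.8 -94.6   2.8] rotvec [ 0.0042  0.0005 -0.2362] then-shift after turn [ -73.9 -115.1    3.2]
```

```bash
python3 -m creep '[[[-0.014,-0.0135,0],[0,0,0]],[[-0.017,-0.0162,0],[0,0,0]],[[-0.017,-0.0162,0],[0,0,0]],[[-0.017,-0.0162,0],[0,0,0]],[[-0.017,-0.0162,0],[0,0,0]],[[-0.017,-0.0162,0],[0,0,0]],[[0,0,0],[0,0,-0.08]],[[0,0,0],[0,0,-0.08]],[[0,0,0],[0,0,-0.076]],[[0,0,0],[0,0,0]]]'
python3 - <<'E'
from h import *
go(540,-130,188,1.629)
im,d,ci=snap('wrist','w2.png')
hsv=cv2.cvtColor(im,cv2.COLOR_RGB2HSV);H,S,V=[hsv[...,i].astype(int) for i in range(3)]
def fit(m,name,zlo,zhi):
    r,c=np.nonzero(m);P=world(ci,d,r,c);P=P[(P[:,2]>zlo)&(P[:,2]<zhi)&(P[:,0]<530)&(P[:,0]>380)]
    if len(P)>5: rc=cv2.minAreaRect(P[:,:2].astype(np.float32)); print(name,len(P),rc,cv2.boxPoints(rc).round(1).tolist(),np.median(P[:,2]))
b=(H>100)&(H<130)&(S>120)
fit(b,'blue',0,80); fit(b,'blue rim',20,45)
fit((S<60)&(V>120),'plate',-5,14)
m=(abs(H-28)<6)&(S>150)&(V>60)
r,c=np.nonzero(m);P=world(ci,d,r,c);P=P[P[:,2]>150]
rc=cv2.minAreaRect(P[:,:2].astype(np.float32));print('held',len(P),rc,P[:,2].min(),P[:,2].max())
t=P[P[:,2]>np.median(P[:,2])-6];A=np.c_[t[:,:2]-t[:,:2].mean(0),np.ones(len(t))];print('plane',np.linalg.lstsq(A,t[:,2],rcond=None)[0])
E
```

```text
time_s: 8.2
position: [538.9, -130.0, 187.6]
orientation: [-3.141, -0.0, 1.63]
ft_force: [0.1, -0.6, -5.2]
grip_width: 0.415
t 8.2 pos [ 538.9 -130.   187.6] rpy [-3.1407e+00 -4.0000e-04  1.6298e+00] F [ 0.1 -0.6 -5.2] grip 0.415
shift in current tool frame mm [-0.   1.1 -0.4] rotvec [-0.0009 -0.0004  0.0008] then-shift after turn [-0.   1.1 -0.4]
blue 3404 ((457.58148193359375, -41.724708557128906), (69.44364929199219, 154.84925842285156), 2.5057830810546875) [[419.5, 34.099998474121094], [426.29998779296875, -120.5999984741211], [495.70001220703125, -117.5999984741211], [488.8999938964844, 37.099998474121094]] 22.829735164996592
blue rim 2604 ((457.58148193359375, -41.724708557128906), (69.44364929199219, 154.84925842285156), 2.5057830810546875) [[419.5, 34.099998474121094], [426.29998779296875, -120.5999984741211], [495.70001220703125, -117.5999984741211], [488.8999938964844, 37.099998474121094]] 23.7418981521756
plate 13120 ((456.64263916015625, -39.14385986328125), (113.07798767089844, 212.30657958984375), 3.2538304328918457) [[394.20001220703125, 63.599998474121094], [406.20001220703125, -148.3000030517578], [519.0999755859375, -141.89999389648438], [507.1000061035156, 70.0]] 7.1231212444924665
held 8328 ((537.272705078125, -82.99407196044922), (40.581031799316406, 172.65869140625), 2.401648759841919) 153.8274961364543 278.5752047399091
plane [-4.13169724e-03 -9.74288392e-04  1.94360082e+02]
```

View pics/w2.png

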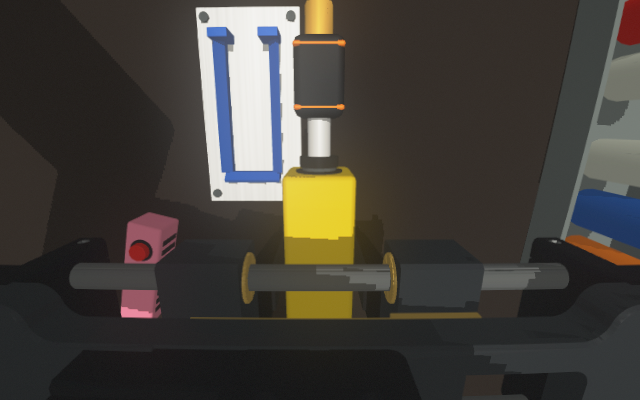

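The wrist view shows the handle level in the jaws at (320,230), with the cradle fully visible at (250,105). I'll move above it.

```bash
python3 -c "
from h import *
go(456.2,-24.2,90,1.628)"
```

```text
t 8.25 pos [ 539.  -130.1  187.7] rpy [-3.1408e+00 -3.0000e-04  1.6271e+00] F [-0.1  1.1 -6.1] grip 0.416
shift in current tool frame mm [110.3 -76.7  97.8] rotvec [-0.0008 -0.0003 -0.0009] then-shift after turn [110.4 -76.7  97.7]
```

```bash
python3 -m creep '[[[0.016,-0.011,0],[0,0,0]],[[0.022,-0.0154,0],[0,0,0]],[[0.025,-0.0174,0],[0,0,0]],[[0.025,-0.0174,0],[0,0,0]],[[0.0223,-0.0155,0],[0,0,0]],[[0,0,0.024],[0,0,0]],[[0,0,0.03],[0,0,0]],[[0,0,0.028],[0,0,0]],[[0,0,0.0155],[0,0,0]],[[0,0,0],[0,0,0]]]'
python3 - <<'E'
from h import *
go(456.2,-24.2,45,1.628)
im,d,ci=snap('wrist','w3.png')
hsv=cv2.cvtColor(im,cv2.COLOR_RGB2HSV);H,S,V=[hsv[...,i].astype(int) for i in range(3)]
b=(H>100)&(H<130)&(S>120)
r,c=np.nonzero(b);P=world(ci,d,r,c);u=np.array([-.0572,.9984]);v=np.array([.9984,.0572])
o=monitor.get_obs()['position'][:2]
q=np.c_[(P[:,:2]-o)@u,(P[:,:2]-o)@v,P[:,2]];q=q[(abs(q[:,0])<150)&(abs(q[:,1])<80)]
f=q[q[:,0]>40]; print('posts rel tcp: along',np.percentile(f[:,0],[1,99]))
for s in (-1,1):
    g=f[(s*f[:,1]>0)&(f[:,2]>29)]; print(s,len(g),np.percentile(g[:,1],[1,99]) if len(g) else '',np.percentile(g[:,0],[1,99]) if len(g) else '')
m=(abs(H-28)<6)&(S>150)&(V>60);r,c=np.nonzero(m);P=world(ci,d,r,c);q=np.c_[(P[:,:2]-o)@u,(P[:,:2]-o)@v,P[:,2]];q=q[(q[:,0]<60)&(q[:,2]>50)]
print('housing along max, lateral',np.percentile(q[:,0],99),np.percentile(q[:,1],[1,99]),np.percentile(q[:,2],[1,99]))
E
```

```text
time_s: 9.25
position: [455.6, -24.3, 88.9]
orientation: [-3.138, -0.001, 1.627]
ft_force: [1.1, 0.1, -5.6]
grip_width: 0.414
t 9.25 pos [455.6 -24.3  88.9] rpy [-3.1381e+00 -8.0000e-04  1.6269e+00] F [ 1.1  0.1 -5.6] grip 0.414
shift in current tool frame mm [ 0.   0.8 43.9] rotvec [-0.0035 -0.0008 -0.0011] then-shift after turn [ 0.1  0.6 43.9]
posts rel tcp: along [40.35521072 59.84269816]
-1 310 [-32.88899653 -14.23104938] [51.95056122 59.86689159]
1 312 [16.95345259 35.67095794] [51.89142782 59.82496471]
housing along max, lateral 46.96766285111814 [-18.86406137  19.23661414] [94.30995415 98.32074501]
```

View pics/w3.png

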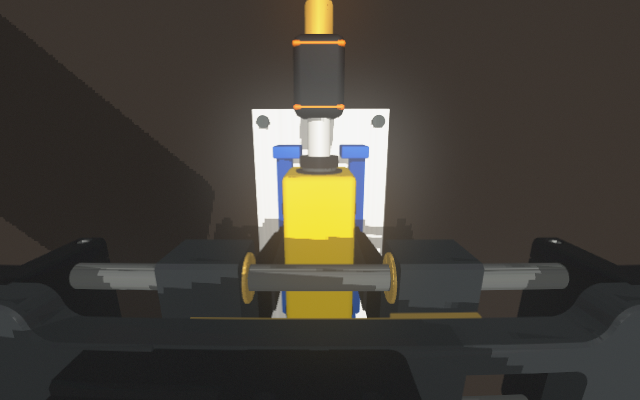

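Wrist view: the shaft is centred between the posts at (288,152) and (354,152), and the cradle lies about 1.2 mm to +tool y. I'll correct that and lower.

```bash
python3 -m creep '[[[0.0005,0.0013,0.004],[0,0,0]],[[0,0,0.006],[0,0,0]],[[0,0,0.007],[0,0,0]],[[0,0,0.006],[0,0,0]],[[0,0,0.005],[0,0,0]],[[0,0,0.004],[0,0,0]],[[0,0,0.003],[0,0,0]],[[0,0,0.002],[0,0,0]],[[0,0,0.001],[0,0,0]],[[0,0,0],[0,0,0]]]'
python3 -m creep '[[[0,0,0.001],[0,0,0]],[[0,0,0.001],[0,0,0]],[[0,0,0.001],[0,0,0]],[[0,0,0.001],[0,0,0]],[[0,0,0.001],[0,0,0]],[[0,0,0.001],[0,0,0]],[[0,0,0.0007],[0,0,0]],[[0,0,0],[0,0,0]],[[0,0,0],[0,0,0]],[[0,0,0],[0,0,0]]]'
```

```text
time_s: 10.3
position: [457.8, -23.9, 52.5]
orientation: [3.142, 0.0, 1.629]
ft_force: [-0.2, 0.7, -6.9]
grip_width: 0.419
time_s: 11.3
position: [457.8, -23.9, 45.8]
orientation: [3.142, 0.0, 1.629]
ft_force: [-0.6, -0.7, -5.7]
grip_width: 0.417
```

```bash
python3 -m creep '[[[0,-0.0007,0.0005],[0,0,0]],[[0,0,0.0005],[0,0,0]],[[0,0,0.0005],[0,0,0]],[[0,0,0.0005],[0,0,0]],[[0,0,0.0005],[0,0,0]],[[0,0,0],[0,0,0]],[[0,0,0],[0,0,0]],[[0,0,0],[0,0,0]],[[0,0,0],[0,0,0]],[[0,0,0],[0,0,0]]]'
```

```text
time_s: 12.3
position: [457.0, -24.0, 44.1]
orientation: [3.141, 0.0, 1.629]
ft_force: [-3.3, -0.0, 11.4]
grip_width: 0.421
```

Contact came at the expected height (44.1 against 44.2), so it looks seated. I'll release and back off upwards.

```bash
python3 -m creep '[[[0,0,0],[0,0,0]],[[0,0,0],[0,0,0]],[[0,0,0],[0,0,0]],[[0,0,0],[0,0,0]],[[0,0,0],[0,0,0]],[[0,0,-0.01],[0,0,0]],[[0,0,-0.02],[0,0,0]],[[0,0,-0.03],[0,0,0]],[[0,0,-0.03],[0,0,0]],[[0,0,-0.02],[0,0,0]]]' -1
python3 -m creep '[[[-0.018,0,-0.008],[0,0,0]],[[-0.018,0,-0.008],[0,0,0]],[[-0.018,0,-0.008],[0,0,0]],[[-0.018,0,-0.008],[0,0,0]],[[-0.018,0,-0.008],[0,0,0]],[[-0.01,0,-0.008],[0,0,0]],[[0,0,0],[0,0,0]],[[0,0,0],[0,0,0]],[[0,0,0],[0,0,0]],[[0,0,0],[0,0,0]]]' 1
python3 - <<'E'
from h import *
go(456.2,-24.2,45,1.628)
im,d,ci=snap('wrist','w4.png')
hsv=cv2.cvtColor(im,cv2.COLOR_RGB2HSV);H,S,V=[hsv[...,i].astype(int) for i in range(3)]
u=np.array([-.0572,.9984]);v=np.array([.9984,.0572]);C=np.array([457.2,-41])
def pts(m):
    r,c=np.nonzero(m);P=world(ci,d,r,c);q=np.c_[(P[:,:2]-C)@u,(P[:,:2]-C)@v,P[:,2]];return q[(abs(q[:,0])<170)&(abs(q[:,1])<80)&(q[:,2]<80)]
b=pts((H>100)&(H<130)&(S>120))
for s in (-1,1):
    g=b[(s*b[:,1]>0)&(b[:,2]>29)&(b[:,0]>40)]; print('post',len(g),np.percentile(g[:,:2],[1,99],axis=0).round(1).tolist())
y=pts((abs(H-28)<6)&(S>150)&(V>60)); y=y[abs(y[:,2]-50)<4]
print('top',len(y),np.percentile(y,[1,99],axis=0).round(1).tolist(),cv2.minAreaRect(y[:,:2].astype(np.float32)))
A=np.c_[y[:,:2],np.ones(len(y))];print('plane',np.linalg.lstsq(A,y[:,2],rcond=None)[0].round(4))
r=pts(((H<5)|(H>174))&(S>150)&(V>60));r=r[r[:,2]>50]; print('button',len(r),np.median(r,0).round(1),np.percentile(r,[1,99],axis=0).round(1).tolist())
E
```

```text
time_s: 13.3
position: [457.2, -24.0, 155.8]
orientation: [3.14, 0.001, 1.629]
ft_force: [0.3, 0.1, -1.1]
grip_width: 0.999
time_s: 14.3
position: [462.7, -123.1, 201.0]
orientation: [-3.141, -0.0, 1.63]
ft_force: [-0.4, 0.0, -0.9]
grip_width: 0.217
t 14.3 pos [ 462.7 -123.1  201. ] rpy [-3.1410e+00 -3.0000e-04  1.6295e+00] F [-0.4  0.  -0.9] grip 0.217
shift in current tool frame mm [ 99.1  -0.6 156.1] rotvec [-0.0006 -0.0003  0.0015] then-shift after turn [ 99.2  -0.8 156. ]
post 152 [[68.3, -33.1], [76.2, -15.5]]
post 139 [[68.3, 16.3], [75.4, 33.9]]
top 4321 [[-62.3, -17.9, 49.2], [62.7, 20.0, 52.7]] ((0.17866134643554688, 1.0368423461914062), (38.86962890625, 127.72004699707031), 89.9648208618164)
plane [-1.1000e-03 -3.2000e-03  5.0999e+01]
button 281 [-35.    1.   60.1] [[-44.2, -8.2, 52.8], [-26.7, 10.2, 61.7]]
```

View pics/w4.png

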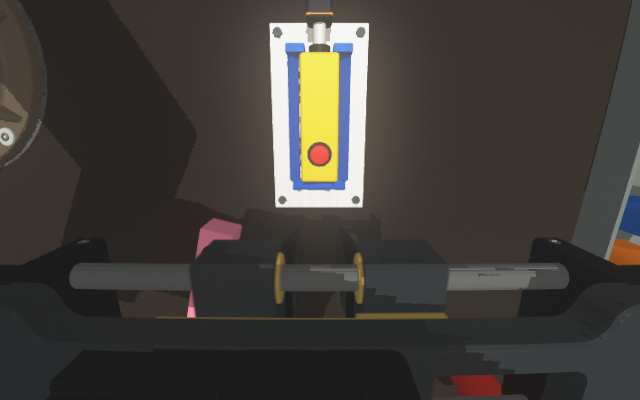

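The wrist view shows the handle seated at (320,118), with its shaft through the slot. Offsets from the pocket centre are about 0.2 and 0.6 mm, it is level, and the button at (319,154) is still up. Next I press the button with the fingers closed.

```bash
python3 -m creep '[[[0.01,0,0],[0,0,0]],[[0.019,0,0],[0,0,0]],[[0.0183,0.0002,0],[0,0,0]],[[0,0,0.02],[0,0,0]],[[0,0,0.03],[0,0,0]],[[0,0,0.03],[0,0,0]],[[0,0,0.027],[0,0,0]],[[0,0,0.012],[0,0,0]],[[0,0,0.004],[0,0,0]],[[0,0,0],[0,0,0]]]' 1
python3 -m creep '[[[0,0,0.001],[0,0,0]],[[0,0,0.001],[0,0,0]],[[0,0,0.001],[0,0,0]],[[0,0,0.001],[0,0,0]],[[0,0,0.001],[0,0,0]],[[0,0,0.001],[0,0,0]],[[0,0,0.001],[0,0,0]],[[0,0,0.001],[0,0,0]],[[0,0,0],[0,0,0]],[[0,0,0],[0,0,0]]]'
```

```text
time_s: 15.35
position: [460.2, -76.1, 78.1]
orientation: [-3.141, -0.0, 1.629]
ft_force: [-0.2, -0.2, 0.0]
grip_width: 0.005
time_s: 16.35
position: [460.3, -76.6, 70.3]
orientation: [3.142, 0.0, 1.629]
ft_force: [0.8, -0.9, 2.6]
grip_width: 0.004
```

```bash
python3 -m creep '[[[0,0,0.001],[0,0,0]],[[0,0,0.001],[0,0,0]],[[0,0,0.001],[0,0,0]],[[0,0,0.0005],[0,0,0]],[[0,0,0.0005],[0,0,0]],[[0,0,0],[0,0,0]],[[0,0,0],[0,0,0]],[[0,0,0],[0,0,0]],[[0,0,0],[0,0,0]],[[0,0,0],[0,0,0]]]'
```

```text
time_s: 17.35
position: [460.6, -76.9, 66.9]
orientation: [3.141, 0.001, 1.629]
ft_force: [-1.9, -2.8, 15.3]
grip_width: 0.003
```

The button bottomed out: the force rose to 15 N with the fingertips at 53 mm. Moving to the collar.

```bash
python3 -m creep '[[[0,0,-0.01],[0,0,0]],[[0,0,-0.025],[0,0,0]],[[0,0,-0.025],[0,0,0]],[[0.02,0,0],[0,0,0]],[[0.035,0,0],[0,0,0]],[[0.038,0,0],[0,0,0]],[[0.035,0,0],[0,0,0]],[[0.0233,-0.0004,0],[0,0,0]],[[0,0,0],[0,0,0]],[[0,0,0],[0,0,0]]]' -1
python3 - <<'E'
from h import *
go(451.6,74.1,28,1.6285)
im,d,ci=snap('top')
hsv=cv2.cvtColor(im,cv2.COLOR_RGB2HSV);H,S,V=[hsv[...,i].astype(int) for i in range(3)]
for r in cams.trace('top','collar_mid')[:2]:
    rr,cc=np.nonzero(r['mask']); P=world(ci,d,rr,cc);print('top collar',round(r['p'],2),np.median(P,0).round(1))
im,d,ci=snap('wrist','w5.png')
for r in cams.trace('wrist','collar_mid')[:2]:
    rr,cc=np.nonzero(r['mask']); P=world(ci,d,rr,cc);print('wrist collar',round(r['p'],2),r['location'],np.median(P,0).round(1),np.percentile(P,[1,99],axis=0).round(1).tolist())
E
```

```text
time_s: 18.35
position: [451.0, 74.6, 126.3]
orientation: [-3.141, 0.0, 1.63]
ft_force: [-0.2, -0.6, -0.9]
grip_width: 0.789
t 18.35 pos [451.   74.6 126.3] rpy [-3.1413e+00  1.0000e-04  1.6302e+00] F [-0.2 -0.6 -0.9] grip 0.789
shift in current tool frame mm [-0.5  0.6 98.3] rotvec [-0.0003  0.0001  0.0017] then-shift after turn [-0.5  0.6 98.3]
top collar 0.57 [343.  208.1  39.8]
wrist collar 0.97 [29.5, 186.0] [338.6 213.3  40.7] [[296.0, 197.8, 1.6], [370.5, 233.2, 43.6]]
wrist collar 0.86 [214.0, 317.8] [451.1  77.8  47.2] [[438.5, 35.9, 32.0], [463.6, 110.7, 49.3]]
```

View pics/w5.png

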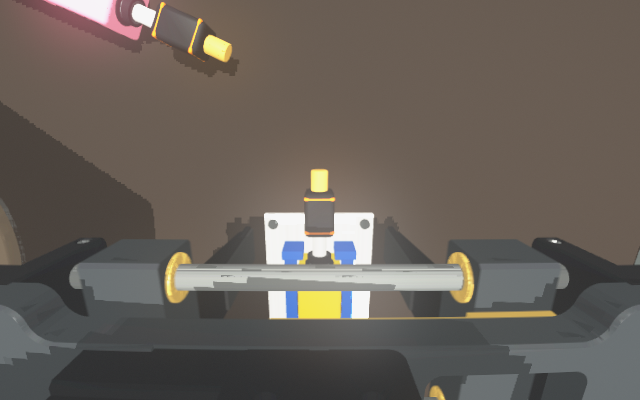

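The collar, at (319,213), is centred between the fingers and the shaft is still retracted. I'll descend and grip it.

```bash
python3 -m creep '[[[-0.0004,0.0003,0.01],[0,0,0.0015]],[[0,0,0.014],[0,0,0]],[[0,0,0.014],[0,0,0]],[[0,0,0.014],[0,0,0]],[[0,0,0.014],[0,0,0]],[[0,0,0.012],[0,0,0]],[[0,0,0.01],[0,0,0]],[[0,0,0.006],[0,0,0]],[[0,0,0.004],[0,0,0]],[[0,0,0],[0,0,0]]]' -1
python3 -m creep '[[[0,0,0],[0,0,0]],[[0,0,0],[0,0,0]],[[0,0,0],[0,0,0]],[[0,0,0],[0,0,0]],[[0,0,0],[0,0,0]],[[0,0,0],[0,0,0]],[[0,0,0],[0,0,0]],[[0,0,0],[0,0,0]],[[0,0,0],[0,0,0]],[[0,0,0],[0,0,0]]]' 1
```

```text
time_s: 19.55
position: [451.3, 74.0, 28.0]
orientation: [-3.141, 0.0, 1.627]
ft_force: [1.6, -0.5, 1.0]
grip_width: 1.002
time_s: 20.55
position: [451.4, 74.1, 28.3]
orientation: [-3.142, 0.0, 1.627]
ft_force: [0.0, 0.7, -0.3]
grip_width: 0.274
```

Gripped at 26 mm. I'll pull 60 mm first and check the force.

```bash
python3 -m creep '[[[0.002,0,0],[0,0,0]],[[0.004,0,0],[0,0,0]],[[0.006,0,0],[0,0,0]],[[0.006,0,0],[0,0,0]],[[0.006,0,0],[0,0,0]],[[0.006,0,0],[0,0,0]],[[0.006,0,0],[0,0,0]],[[0.005,0,0],[0,0,0]],[[0.003,0,0],[0,0,0]],[[0,0,0],[0,0,0]]]'
python3 -m creep '[[[0.003,0,0],[0,0,0]],[[0.005,0,0],[0,0,0]],[[0.006,0,0],[0,0,0]],[[0.006,0,0],[0,0,0]],[[0.006,0,0],[0,0,0]],[[0.006,0,0],[0,0,0]],[[0.006,0,0],[0,0,0]],[[0.005,0,0],[0,0,0]],[[0.003,0,0],[0,0,0]],[[0,0,0],[0,0,0]]]'
```

```text
time_s: 21.55
position: [448.9, 118.4, 28.3]
orientation: [-3.141, 0.0, 1.628]
ft_force: [0.6, -3.1, -1.4]
grip_width: 0.272
time_s: 22.55
position: [446.2, 164.3, 28.3]
orientation: [-3.141, 0.0, 1.628]
ft_force: [0.3, -5.5, -0.7]
grip_width: 0.274
```

```bash
python3 -m creep '[[[0.002,0,0],[0,0,0]],[[0.002,0,0],[0,0,0]],[[0.002,0,0],[0,0,0]],[[0.002,0,0],[0,0,0]],[[0.001,0,0],[0,0,0]],[[0.001,0,0],[0,0,0]],[[0,0,0],[0,0,0]],[[0,0,0],[0,0,0]],[[0,0,0],[0,0,0]],[[0,0,0],[0,0,0]]]'
```

```text
time_s: 23.55
position: [445.7, 174.0, 28.2]
orientation: [-3.141, 0.0, 1.627]
ft_force: [0.3, -5.1, -1.0]
grip_width: 0.271
```

```bash
python3 -m creep '[[[0.0005,0,0],[0,0,0]],[[0.0005,0,0],[0,0,0]],[[0.0005,0,0],[0,0,0]],[[0.0005,0,0],[0,0,0]],[[0,0,0],[0,0,0]],[[0,0,0],[0,0,0]],[[0,0,0],[0,0,0]],[[0,0,0],[0,0,0]],[[0,0,0],[0,0,0]],[[0,0,0],[0,0,0]]]'
python3 - <<'E'
from h import *
go(445,175,28,1.6285)
u=np.array([-.0572,.9984]);v=np.array([.9984,.0572]);C=np.array([457.2,-41])
im,d,ci=snap('top','t6.png');a=im[140:240,270:400,::-1]
cv2.imwrite('pics/crop6.png',cv2.resize(a,None,fx=6,fy=6,interpolation=cv2.INTER_CUBIC))
for n in ['top','scene']:
    if n=='scene': im,d,ci=snap(n,'s6.png')
    hsv=cv2.cvtColor(im,cv2.COLOR_RGB2HSV);H,S,V=[hsv[...,i].astype(int) for i in range(3)]
    r,c=np.nonzero((abs(H-28)<6)&(S>150)&(V>60));P=world(ci,d,r,c);q=np.c_[(P[:,:2]-C)@u,(P[:,:2]-C)@v,P[:,2]];q=q[(abs(q[:,0])<90)&(abs(q[:,1])<40)&(q[:,2]>43)&(q[:,2]<60)]
    print(n,len(q),np.percentile(q,[1,50,99],axis=0).round(1).tolist())
im,d,ci=snap('wrist')
hsv=cv2.cvtColor(im,cv2.COLOR_RGB2HSV)
E
```

```text
time_s: 24.55
position: [445.5, 176.0, 28.2]
orientation: [-3.141, 0.0, 1.627]
ft_force: [0.9, -6.4, -0.1]
grip_width: 0.275
t 24.55 pos [445.5 176.   28.2] rpy [-3.1412e+00  3.0000e-04  1.6274e+00] F [ 0.9 -6.4 -0.1] grip 0.275
shift in current tool frame mm [-0.9 -0.6  0.2] rotvec [-0.0004  0.0003 -0.0011] then-shift after turn [-0.9 -0.6  0.2]
top 354 [[-59.8, -19.1, 43.4], [9.6, -0.4, 50.2], [66.5, 17.9, 58.5]]
scene 271 [[-57.9, -12.5, 43.3], [13.2, 9.8, 47.7], [66.5, 25.9, 52.9]]
```

```bash
python3 - <<'E'
import cv2,numpy as np
s=cv2.imread('pics/s6.png')[150:280,230:430];t=cv2.imread('pics/crop6.png')
cv2.imwrite('pics/c6.png',np.vstack([cv2.resize(t,(390,300)),cv2.resize(s,(390,254),interpolation=cv2.INTER_CUBIC)]))
E
```

```text
(no output)
```

View pics/c6.png

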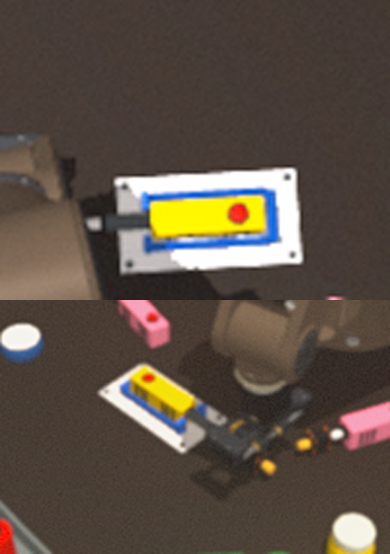

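The crop shows the handle flat in the pocket, with the dark sleeve and rod out through the slot to the gripper. The force hasn't clearly risen yet, so I'll edge on to the stop.

```bash
python3 -m creep '[[[0.0005,0,0],[0,0,0]],[[0.0005,0,0],[0,0,0]],[[0.0005,0,0],[0,0,0]],[[0,0,0],[0,0,0]],[[0,0,0],[0,0,0]],[[0,0,0],[0,0,0]],[[0,0,0],[0,0,0]],[[0,0,0],[0,0,0]],[[0,0,0],[0,0,0]],[[0,0,0],[0,0,0]]]'
```

```text
time_s: 25.7
position: [445.5, 177.5, 28.2]
orientation: [-3.141, 0.0, 1.627]
ft_force: [0.2, -6.2, -0.6]
grip_width: 0.273
```

```bash
python3 -m creep '[[[0.0005,0,0],[0,0,0]],[[0.0005,0,0],[0,0,0]],[[0.0005,0,0],[0,0,0]],[[0,0,0],[0,0,0]],[[0,0,0],[0,0,0]],[[0,0,0],[0,0,0]],[[0,0,0],[0,0,0]],[[0,0,0],[0,0,0]],[[0,0,0],[0,0,0]],[[0,0,0],[0,0,0]]]'
```

```text
time_s: 26.7
position: [445.2, 177.8, 28.1]
orientation: [-3.14, 0.001, 1.628]
ft_force: [2.0, -20.2, -3.0]
grip_width: 0.273
```

The stop is reached: the force jumped to 20 N at 103.7 mm, about 100 mm of stroke plus about 3 mm of pocket play. I'll ease back slightly so it holds quietly, then check.

```bash
python3 -m creep '[[[-0.0005,0,0],[0,0,0]],[[-0.0005,0,0],[0,0,0]],[[0,0,0],[0,0,0]],[[0,0,0],[0,0,0]],[[0,0,0],[0,0,0]],[[0,0,0],[0,0,0]],[[0,0,0],[0,0,0]],[[0,0,0],[0,0,0]],[[0,0,0],[0,0,0]],[[0,0,0],[0,0,0]]]'
python3 - <<'E'
from h import *
u=np.array([-.0572,.9984]);v=np.array([.9984,.0572]);C=np.array([457.2,-41])
im,d,ci=snap('top')
hsv=cv2.cvtColor(im,cv2.COLOR_RGB2HSV);H,S,V=[hsv[...,i].astype(int) for i in range(3)]
def pts(m,lo):
    r,c=np.nonzero(m);P=world(ci,d,r,c);q=np.c_[(P[:,:2]-C)@u,(P[:,:2]-C)@v,P[:,2]];return q[(abs(q[:,0])<90)&(abs(q[:,1])<40)&(q[:,2]>lo)]
y=pts((abs(H-28)<6)&(S>150)&(V>60),46);print('yellow',np.median(y[:,2]),cv2.minAreaRect(y[:,:2].astype(np.float32)))
A=np.c_[y[:,:2],np.ones(len(y))];print(np.linalg.lstsq(A,y[:,2],rcond=None)[0].round(4))
b=pts(((H<5)|(H>174))&(S>150)&(V>60),30);print('button',b.mean(0))
go(445,175,28,1.6285)
E
```

```text
time_s: 27.7
position: [445.4, 177.5, 28.2]
orientation: [-3.141, 0.001, 1.628]
ft_force: [1.5, -11.1, -1.9]
grip_width: 0.274
yellow 51.28535766743535 ((3.3059539794921875, -0.3777637481689453), (36.87357711791992, 128.3920135498047), 89.69254302978516)
[ 4.0000e-03 -2.5900e-02  5.1608e+01]
button [-32.52694184   0.13165119  52.63391826]
t 27.75 pos [445.4 177.6  28.2] rpy [-3.1409e+00  7.0000e-04  1.6275e+00] F [  1.8 -11.2  -1.6] grip 0.27
shift in current tool frame mm [-2.5 -0.5  0.2] rotvec [-0.0007  0.0007 -0.001 ] then-shift after turn [-2.5 -0.5  0.2]
```

```bash
python3 -c "
from workcell import order
print(order.job_done())"
```

```text
the job is handed in; nothing more can be done
None
```

I set the yellow handle down in the blue cradle with its shaft out through the slot, then pressed the red button. I pulled the collar straight out to its second stop and handed the job in at 27.8 s, still holding it. No verdict was reported.

**Checks that passed**
- **Seating before the press:** the handle sat within about 1 mm of the pocket centre, level and square, with the button still up.
- **Button:** it bottomed at 15 N with the fingertips at 53 mm, the height expected for fully down.
- **Pull:** the force stayed at 5–6 N, then jumped to 20 N at 103.7 mm of travel. That fits the 100 mm stroke plus about 3 mm of the handle sliding forward to the posts.
- **Holding at hand-in:** I eased back to about 11 N, with the jaws still on the collar at 26 mm.
- **Handle at hand-in:** it was 2.5–3.3 mm forward of the pocket centre (limit 6 mm), square to within 0.01 rad.

**Less certain**
- **Level at hand-in:** the coarse top camera suggested a sideways tilt of 0.026 rad (limit 0.05). The closer wrist view before the press read 0.003 rad, so I take this as noise.
- **Extension:** I did not measure the rod and sleeve separately; it is inferred from travel and force.
- **Surrounding products:** I did not re-measure them at the end. No move passed near any of them.

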